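# Push a memory module through the guides of a test dock and hold it on the contacts

### The arm

A 6-joint arm with a two-finger parallel gripper is mounted at the origin on a cart in front of the work surface, level with it; the furniture and walls round the work are solid. World frame = base frame: x ahead of the robot, y to its left, z up, the work surface at z = 0. Lengths are in mm, angles in degrees, forces in N, time in s.
With the tool pointing down it reaches from about 350 to 850 mm from the base axis. Payload 8.1 kg.
Tool frame: the origin (TCP) lies at the very end of the fingers, on their centre line; the grasp point (between the pads) lies 19 mm behind it; z points along the fingers, y is the direction in which the jaws open and shut (so a half turn about z gives the same grasp; the last joint's range is limited). The gripper opens to 85 mm and grips with 20 to 120 N. Pads are 22 mm wide; open, the fingers measure 114 mm over their backs; the gripper's body (76 mm by 85 mm) begins 54 mm behind the grasp point. The pads swing forward as they close: fully open they stand 13 mm farther back than shut.
Start: joints at [68.675, 7.471, 85.268, -0, 87.261, -4.893], TCP at [169.709, 575.503, 231.292] pointing down, gripper open.
Joint ranges: [-169.43, 169.43], [-51.17, 129.36], [1.28, 143.12], [-76.62, 256.62], [0, 156.53], [-152.29, 152.29]. Speed limits (degrees/s): [136.94, 136.94, 159.86, 180, 180, 180].

### API

Orientations are given as [roll, pitch, yaw] about the fixed x, y, z axes, in that order (R = Rz(yaw) Ry(pitch) Rx(roll)).
In Python, from bench import r gives the robot as it stands.
- The arm moves only by the shell command python3 -m crank 'ROWS' [OPENING] [FORCE]. ROWS is JSON, a list that holds one entry, the list of rows, each a list of 6 numbers: the shift along the tool's x, y, z in m, then the turn, a rotation vector about the tool's x, y, z in rad. A call has 1 to 10 rows; each row is the pose to reach, as a shift and turn from the pose measured when the call began, along the tool's axes at that moment; what a row does not reach only later rows make up. A row lasts 1/8 s, in which the tool goes at most 62.5 mm and 10.7 degrees, less where a joint would pass 70% of its speed; a pose out of reach is approached as far as the arm can. A call with a gripper value outside its range is refused whole. OPENING is the closure, from 0 (fully open) to 1 (shut), set as the call begins (- or left out, the last holds). The fingers move at their own pace and stop on an object; FORCE is the grip in N (left out, the last holds). Time passes only in rows, so rows that repeat a pose let the fingers close. It gives the time, the measured TCP pose, the force and the opening at its end, in the units of the state.
- r.sense(): the state, without advancing time (a new reading comes with each control period).
- r.snapshot(name): name is "scene" or "side" or "wrist"; returns (picture, depth): 400x640x3 uint8, blue, green, red; 400x640 float32, mm along the optical axis (not along the pixel's ray), 0 where there is no reading.
- r.get_calibration(name): a dict with "mtx" (3x3 intrinsics, pixels), "cam_to_world" (4x4, takes a point from camera to world coordinates). Camera axes: x right, y down, z forward; pixel columns grow to the right and rows downward; lengths in mm; the calibration is good to about 2 mm. A picture is of the moment at which its call begins: read the wrist's pose just before it. get_calibration takes no time and is no camera call; for the wrist camera it gives the pose at the moment of the call.
- r.hand_in(): hands the job in, once; it reports no verdict.
Trained networks look in the newest picture that a camera, given by its name, has taken for a name from the list of things; names that differ only in an ending like _2 or _b are one class to them, and where a whole thing is asked for, a point or a joint stands for the part that bears it (a point fixed in the world has none). Each returns a list of dicts, best first, with "conf" (0 to 1); they miss things now and then, are a little off and sometimes report something else, mostly with a low value. They report only what shows in the picture. A call takes as long as a camera call. They do not tell look-alikes from the thing itself.
- r.look_for(thing, camera): "extent" ([left, top, right, bottom] in pixels, round what is visible of it).
- r.landmark_of(thing, camera): "pixel" ([column, row] in pixels: a listed point, or the origin of a listed thing).
The state is a dict: "time": time; "joint_pos": joint angles; "qd": joint speeds; "joint_efforts": joint torques, N m; "tool_pos": TCP position; "tcp_rot": TCP orientation; "ft_force": force on the tool from outside, world axes, zero at the start; "wrist_torque": the same for the moment, N m; "finger_gap": finger opening in mm.
Only numpy, scipy, OpenCV 4.12 (cv2) and the standard library are available. Lean on these libraries where they do the work, as an engineer would, in place of code of your own. Each camera call takes 0.05 s, during which the arm holds its last target.

### The job

Test the memory module that lies on the open bench in front of the test dock: with the fingertips, push it flat along the bench, gold edge (already facing the dock) first, through the narrow gap between the two aluminium guides of the dock and press it home so that the sprung contact bar is fully in, without ramming it. Finish while still holding it pressed home (the bar springs back if you let go). Never lift the module, and leave everything else on the bench where it is.

Things in the scene. Friction and masses are not known exactly. Their poses are not given: they have to be found in the camera images.
- module: The memory module to be tested, a flat light-grey plate 30 x 67 x 8 mm, 20 to 40 g, lying alone on the open bench. Origin: centre of its underside. The long edge with the gold contacts lies 15 mm from it towards -x and faces roughly towards the dock; the plain trailing long edge 15 mm towards +x. y: along the 67 mm length, short ends 34 mm either side; z up. It slides freely on the bench.
- gold_edge (a point): Middle of the module's gold long edge, 4 mm above its underside.
- dock: Module test dock, screwed to the bench: two aluminium guides with a gap between them, in front of a grey housing (x from 54 to 124 mm, 108 mm wide, 136 mm over its feet, 40 mm high). Origin: on the bench, midway between the guides' front tips. x: the way in, towards the housing; y: across the gap; z up. No floor plate: the module slides on the bench itself.
- mouth (a point): Middle of the mouth of the gap, 7 mm above the dock's origin. The guides are 14 mm wide and high, x from 0 to 54 mm in the dock's frame; the gap is 70 mm clear (y -35 to +35 mm), so the module has 1 to 1.5 mm each side. Their front ends are half-rounds of 7 mm radius, which guide it in.
- home_line (a point): Point midway between two red lines that cross the tops of the guides 14 mm in from the mouth: they show where the module's trailing edge stands when it is home. 14 mm above the bench.
- bar_face (a point): Middle of the front face of the contact bar (black, a row of gold pins, 64 mm wide, 10 mm high) in the gap. It faces the mouth; 38 mm in from the mouth at rest, 44 mm when fully in.
- contact_bar (a joint): Travel of the sprung contact bar into the housing: 0 at rest, 0.006 m fully in against its stop. The spring pushes back with 2 N at rest and 8 N fully in.
- spare_module: A second, equal memory module lying on the black foam in the brown open card tray towards the back; leave it alone. Origin: centre of its underside.
- brush: Dusting brush, wooden handle and black bristles, 18 x 133 x 10 mm, lying on the bench nearer the robot; leave it alone. Origin: its centre, on the bench.
- driver: Black precision driver, 13 x 96 x 12 mm, lying on the bench nearer the robot; leave it alone. Origin: its centre, on the bench.
- flux: White flux bottle with a blue tip, 33 mm across, 90 mm high, standing beyond the work; leave it alone. Origin: centre of its foot.
Not all that is in view belongs to the job. What is shaped like the module but purple is not meant.

How it is judged:
By the outcome, as a careful person would: the job done as asked, in the order asked, and still so for the second after the job is handed in, while the arm keeps its last pose, push and grip.
It also fails if it takes over 54 s, if anything falls off the work surface, if the arm or the gripper's body presses on something with over 40 N, if the wrist force passes 120 N, or if a joint passes its speed limit or range.

## Working session

There is one attempt and no reset: what is moved stays moved. The work goes in short steps, Python scripts to look and compute and a shell command to move; the robot and the scene stay as the last step left them, time stands still between calls to the robot, and variables do not carry over. Pictures are saved under pics/ and viewed, and the job is handed in when it is done.

```bash
ls; mkdir -p pics
cat > h.py <<'E'
import numpy as np, cv2
from bench import r
def px2w(cam,u,v,z=None,d=None,cal=None):
    c=cal or r.get_calibration(cam); K=np.array(c["mtx"]);T=np.array(c["cam_to_world"])
    ray=np.linalg.inv(K)@np.array([u,v,1.0])
    if d is not None: p=ray*d; return T[:3,:3]@p+T[:3,3]
    w=T[:3,:3]@ray; s=(z-T[2,3])/w[2]; return T[:3,3]+s*w
def w2px(cam,p):
    c=r.get_calibration(cam); K=np.array(c["mtx"]);T=np.array(c["cam_to_world"])
    q=np.linalg.inv(T)@np.append(p,1); q=K@q[:3]; return q[:2]/q[2]
E
python3 - <<'E'
from h import *
s=r.sense(); print(s)
for c in("scene","side"):
    im,d=r.snapshot(c); cv2.imwrite(f"pics/{c}0.png",im); np.save(f"{c}0.npy",d)
    for t in("module","dock","spare_module","brush","driver","flux"):
        print(c,t,[(np.round(o["extent"]),round(o["conf"],2)) for o in r.look_for(t,c)[:3]])
    for t in("module","gold_edge","mouth","home_line","bar_face","dock"):
        print(c,t,[(np.round(o["pixel"],1),round(o["conf"],2)) for o in r.landmark_of(t,c)[:3]])
E
```

```text
pics
{'time': 0.0, 'joint_pos': array([ 6.86766314e+01,  7.51541385e+00,  8.53290709e+01,  1.89731279e-04,
        8.72602567e+01, -4.89357444e+00]), 'qd': array([ 0.0256266 ,  0.05013189, -0.03704833, -0.03162322,  0.07443589,
       -0.05406535]), 'joint_efforts': array([-1.41941997e-03, -5.69377041e+01, -5.00543904e+01, -3.05128915e-04,
        1.48288527e-02,  8.10839396e-06]), 'tool_pos': array([169.48989017, 575.00106362, 230.24322688]), 'tcp_rot': array([-1.79895657e+02, -9.12378997e-03,  1.63570188e+02]), 'ft_force': array([0.44180298, 0.91753654, 0.1006525 ]), 'wrist_torque': array([-0.01541655,  0.07838153,  0.01408669]), 'finger_gap': 85.32462951266419}
scene module [(array([343., 253., 372., 266.]), 0.87), (array([281., 239., 309., 258.]), 0.86), (array([321., 224., 348., 234.]), 0.63)]
scene dock [(array([329., 160., 376., 199.]), 0.73)]
scene spare_module [(array([196., 220., 223., 244.]), 0.5)]
scene brush [(array([264., 158., 275., 189.]), 0.66), (array([390., 208., 432., 237.]), 0.49)]
scene driver [(array([418., 187., 440., 201.]), 0.53), (array([320., 225., 350., 2
[... 527 characters left out ...]
[283., 186., 300., 199.]), 0.64), (array([234., 202., 264., 216.]), 0.59)]
side dock [(array([319., 213., 388., 253.]), 0.89)]
side spare_module []
side brush [(array([217., 243., 285., 248.]), 0.77)]
side driver [(array([249., 270., 298., 276.]), 0.79)]
side flux [(array([384., 170., 398., 200.]), 0.75)]
side module [(array([293.8, 211.7]), 0.76), (array([249.4, 210.8]), 0.48), (array([293. , 195.2]), 0.43)]
side gold_edge [(array([286.2, 188.5]), 0.54), (array([298.7, 208.8]), 0.52), (array([241.1, 209.7]), 0.5)]
side mouth [(array([329.8, 221.2]), 0.96)]
side home_line [(array([337.7, 219.8]), 0.68)]
side bar_face []
side dock [(array([333.7, 226.1]), 0.78), (array([338.7, 219.3]), 0.25)]
```

Run:
```python
from h import *
a=cv2.imread("pics/scene0.png")[130:300,180:460]; cv2.imwrite("pics/a1.png",cv2.resize(a,None,fx=2.8,fy=2.8,interpolation=2))
a=cv2.imread("pics/side0.png")[150:300,190:430]; cv2.imwrite("pics/a2.png",cv2.resize(a,None,fx=3.3,fy=3.3,interpolation=2))
for u,v,z in [(335.5,227.8,0),(294.9,250.6,0),(354.5,267.8,4),(335.9,224.1,4),(296.9,253.3,4),(342,192.1,7),(348.2,184.4,14),(347,198.4,0),(349.5,187.5,5)]: print("scene",u,v,px2w("scene",u,v,z).round(0))
for u,v,z in [(293.8,211.7,0),(249.4,210.8,0),(293,195.2,0),(286.2,188.5,4),(298.7,208.8,4),(241.1,209.7,4),(329.8,221.2,7),(337.7,219.8,14),(333.7,226.1,0)]: print("side",u,v,px2w("side",u,v,z).round(0))
for c in("scene","side"): print(np.array(r.get_calibration(c)["cam_to_world"]).round(2), r.get_calibration(c)["mtx"])
```

```text
scene 335.5 227.8 [ 528. -104.    0.]
scene 294.9 250.6 [558.  20.   0.]
scene 354.5 267.8 [411. -33.   4.]
scene 335.9 224.1 [ 533. -112.    4.]
scene 296.9 253.3 [546.  25.   4.]
scene 342 192.1 [ 596. -215.    7.]
scene 348.2 184.4 [ 598. -246.   14.]
scene 347 198.4 [ 573. -210.    0.]
scene 349.5 187.5 [ 592. -246.    5.]
side 293.8 211.7 [ 522. -103.   -0.]
side 249.4 210.8 [419. -57.  -0.]
side 293 195.2 [550.   1.   0.]
side 286.2 188.5 [544.  45.   4.]
side 298.7 208.8 [ 536. -100.    4.]
side 241.1 209.7 [399. -51.   4.]
side 329.8 221.2 [ 581. -201.    7.]
side 337.7 219.8 [ 596. -215.   14.]
side 333.7 226.1 [ 586. -216.    0.]
[[-7.6000e-01 -4.5000e-01  4.7000e-01  1.1269e+02]
 [-6.6000e-01  5.4000e-01 -5.3000e-01  4.1235e+02]
 [-2.0000e-02 -7.1000e-01 -7.1000e-01  7.6322e+02]
 [ 0.0000e+00  0.0000e+00  0.0000e+00  1.0000e+00]] [[382.14504505   0.         321.85543097]
 [  0.         382.14504505 199.99970262]
 [  0.           0.           1.        ]]
[[ 9.40000e-01 -1.40000e-01  3.10000e-01  2.39820e+02]
 [-3.40000e-01 -3.50000e-01  8.70000e-01 -1.12849e+03]
 [-2.00000e-02 -9.30000e-01 -3.80000e-01  4.83800e+02]
 [ 0.00000e+00  0.00000e+00  0.00000e+00  1.00000e+00]] [[466.33639002   0.         323.5383296 ]
 [  0.         466.33639002 192.77923434]
 [  0.           0.           1.        ]]
```

View pics/a1.png

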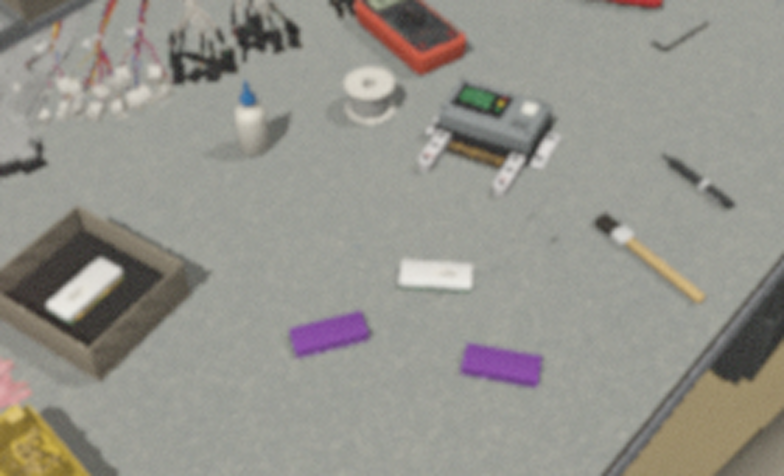

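View pics/a2.png

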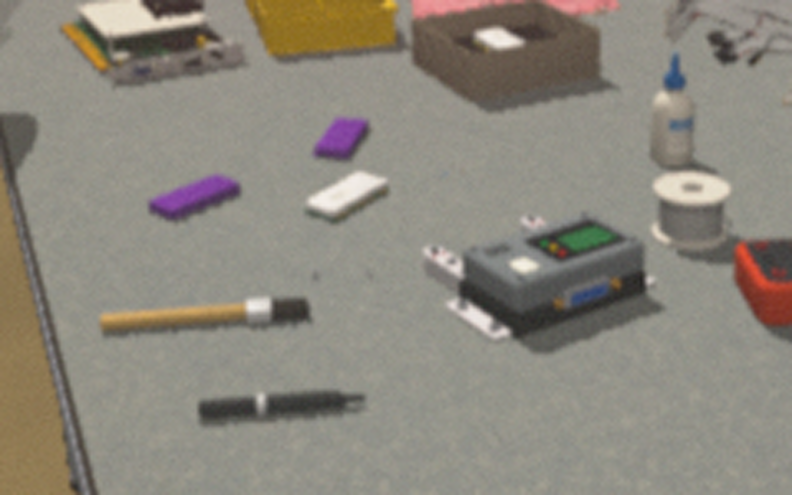

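The real module is the light-grey plate near scene pixel (335,228), about (526,-104). The purple ones are decoys. The dock mouth is at about (588,-208), and the brush and driver lie on the robot's side. Next I'll move the wrist camera over the work.

Run:
```python
from h import *
from scipy.spatial.transform import Rotation as R
s=r.sense(); Rt=R.from_euler('xyz',s["tcp_rot"],degrees=True).as_matrix(); p=s["tool_pos"]
T=np.array(r.get_calibration("wrist")["cam_to_world"]); print(r.get_calibration("wrist")["mtx"])
print("cam in tool",Rt.T@(T[:3,3]-p)); print(Rt.T@T[:3,:3]); print(Rt)
for t in [(480,-60,330)]: print(Rt.T@(np.array(t)-p))
```

```text
[[342.57927416   0.         317.63400068]
 [  0.         342.57927416 201.20119729]
 [  0.           0.           1.        ]]
cam in tool [  82.05240991    0.15357683 -143.36070374]
[[ 1.72165334e-03 -9.46665711e-01 -3.22212768e-01]
 [ 9.99998514e-01  1.60245667e-03  6.35170345e-04]
 [-8.49619863e-05 -3.22213383e-01  9.46667063e-01]]
[[-9.59167246e-01  2.82839520e-01  3.22788946e-06]
 [ 2.82839520e-01  9.59167246e-01 -2.98648872e-05]
 [-1.15430562e-05 -2.77324469e-05 -1.00000000e+00]]
[-477.37396251 -521.79120431  -98.69540164]
```

Run:
```python
from h import *
from scipy.spatial.transform import Rotation as R
s=r.sense(); Rt=R.from_euler('xyz',s["tcp_rot"],degrees=True).as_matrix(); p=s["tool_pos"]
for t in [(470,220,270)]: print(Rt.T@(np.array(t)-p))
for a,b in [((331.8,188.2),(338.9,176.4)),((359,197.5),(366,185))]:
  A=px2w("scene",*a,14);B=px2w("scene",*b,14);print(A,B,np.degrees(np.arctan2(*(B-A)[[1,0]])))
```

```text
[-388.58653201 -256.05110675  -38.70379612]
[ 623.63066585 -203.19518231   14.        ] [ 640.2716404  -255.88315182   14.        ] -72.47179304734047
[ 541.16607996 -222.84971677   14.        ] [ 556.72583219 -276.96183959   14.        ] -73.95759518358558
```

```bash
python3 - <<'E'
from h import *
from scipy.spatial.transform import Rotation as R
s=r.sense(); Rt=R.from_euler('xyz',s["tcp_rot"],degrees=True).as_matrix(); p=s["tool_pos"]
print(Rt.T@(np.array((550,-160,240))-p))
E
python3 -m crank '[[[-0.06,-0.055,-0.03,0,0,0.15],[-0.12,-0.11,-0.03,0,0,0.3],[-0.18,-0.17,-0.03,0,0,0.45],[-0.24,-0.25,-0.02,0,0,0.6],[-0.3,-0.34,-0.01,0,0,0.75],[-0.36,-0.43,-0.01,0,0,0.9],[-0.42,-0.5,-0.01,0,0,0.98],[-0.5,-0.55,-0.01,0,0,0.98],[-0.573,-0.597,-0.01,0,0,0.98],[-0.573,-0.597,-0.01,0,0,0.98]]]' 0.65
```

```text
[-572.79858282 -597.90666658   -8.69218924]
time: 2.55
tool_pos: [445.1, 19.1, 244.9]
tcp_rot: [179.9, 0.0, 107.4]
ft_force: [0.4, 1.5, 0.6]
finger_gap: 29.6
```

```bash
python3 -m crank '[[[-0.06,0.014,0,0,0,0],[-0.12,0.028,0,0,0,0],[-0.18,0.042,0,0,0,0],[-0.202,0.047,0,0,0,0],[-0.202,0.047,0,0,0,0],[-0.202,0.047,0,0,0,0]]]'
python3 - <<'E'
from h import *
s=r.sense(); print(s["tool_pos"],s["tcp_rot"],s["joint_pos"],s["ft_force"])
cal=r.get_calibration("wrist"); im,d=r.snapshot("wrist"); cv2.imwrite("pics/w1.png",im); np.save("w1.npy",d); np.savez("w1cal.npz",**{k:np.array(v) for k,v in cal.items() if k in("mtx","cam_to_world")})
zz={"module":0,"gold_edge":4,"mouth":7,"home_line":14,"bar_face":5,"dock":0}
for t,z in zz.items(): print(t,[(np.round(o["pixel"],1),round(o["conf"],2),px2w("wrist",*o["pixel"],z).round(1)) for o in r.landmark_of(t,"wrist")[:3]])
E
```

```text
time: 3.3
tool_pos: [550.0, -158.8, 245.0]
tcp_rot: [179.9, -0.0, 107.4]
ft_force: [0.9, 0.1, -0.6]
finger_gap: 30.0
[ 549.96995012 -158.83805535  244.96759896] [ 1.79922804e+02 -1.39428236e-02  1.07414613e+02] [-2.12786251e+01  2.84503376e+00  8.87497698e+01  5.91658921e-02
  8.83536619e+01 -3.86949022e+01] [ 0.86234905  0.11916367 -0.556205  ]
module [(array([223. ,  27.3]), 0.87, array([417.8, -55.6,  -0. ])), (array([313.3, 104. ]), 0.68, array([528.2, -99.8,   0. ])), (array([332.7, 243.9]), 0.24, array([ 601.6, -253.5,    0. ]))]
gold_edge [(array([219.8,  12.7]), 0.81, array([413.1, -44. ,   4. ])), (array([316.2, 117.2]), 0.58, array([ 535.4, -112. ,    4. ]))]
mouth []
home_line []
bar_face [(array([332.9, 242.7]), 0.78, array([ 600.6, -250.1,    5. ]))]
dock []
```

View pics/w1.png

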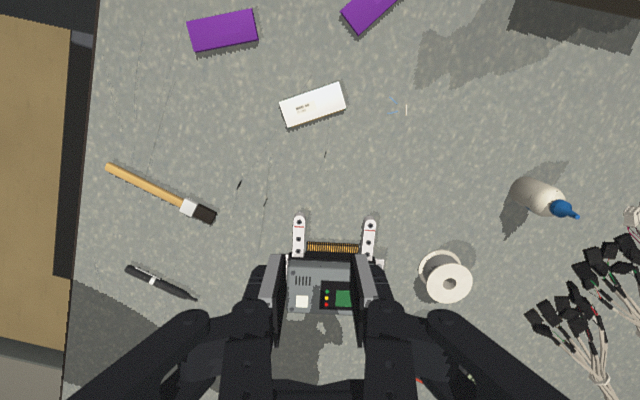

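The view shows the module at px (313,104), rotated about 15–20° from the dock, and the guides at (299,220) and (370,222). I'll segment both.

```bash
cat >> h.py <<'E'
def rect(im,cal,box,z,thr=190):
    x0,y0,x1,y1=box
    m=(im[y0:y1,x0:x1].min(2)>thr).astype(np.uint8)
    n,l,st,_=cv2.connectedComponentsWithStats(m); k=1+st[1:,4].argmax()
    ys,xs=np.where(l==k)
    c=max(cv2.findContours((l==k).astype(np.uint8),cv2.RETR_EXTERNAL,cv2.CHAIN_APPROX_NONE)[0],key=cv2.contourArea)[:,0]
    W=np.array([px2w("wrist",u+x0,v+y0,z,cal=cal)[:2] for u,v in c],np.float32)
    return cv2.minAreaRect(W),W
E
python3 - <<'E'
from h import *
im=cv2.imread("pics/w1.png"); z=np.load("w1cal.npz"); cal={k:z[k] for k in z}
for thr in(170,190,210):print(rect(im,cal,(265,70,360,140),8,thr)[0])
for b in[(285,208,312,262),(358,208,385,262)]: print(rect(im,cal,b,14,170)[0])
a=cv2.resize(im[70:290,250:410],None,fx=2.7*1,fy=2.7,interpolation=2);cv2.imwrite("pics/w1z.png",a)
d=np.load("w1.npy")
for u,v in[(313,104),(313,150),(299,225),(370,225),(335,235)]: print(u,v,px2w("wrist",u,v,d=float(d[v,u]),cal=cal).round(1))
E
```

```text
((526.9937133789062, -100.33535766601562), (67.30403137207031, 28.683712005615234), 35.70363998413086)
((526.927734375, -100.39745330810547), (66.84595489501953, 28.19131088256836), 35.50129699707031)
((526.9383544921875, -100.52920532226562), (66.71012115478516, 27.964513778686523), 35.50129699707031)
((555.7815551757812, -249.94590759277344), (13.579917907714844, 54.0661735534668), 14.292808532714844)
((637.3850708007812, -229.4559326171875), (13.48159122467041, 53.94167709350586), 14.439679145812988)
313 104 [527.6 -99.7   9.2]
313 150 [ 542.6 -148.2    1. ]
299 225 [ 552.7 -235.9   14.2]
370 225 [ 632.2 -210.    16.1]
335 235 [ 599.8 -240.7    1.3]
```

View pics/w1z.png

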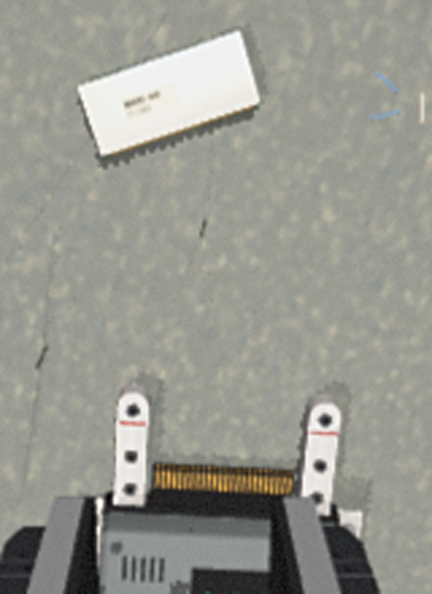

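```bash
python3 -m crank '[[[0.055,-0.009,0.02,0,0,-0.15],[0.105,-0.018,0.04,0,0,-0.316],[0.105,-0.018,0.09,0,0,-0.316],[0.105,-0.018,0.14,0,0,-0.316],[0.105,-0.018,0.19,0,0,-0.316],[0.105,-0.018,0.215,0,0,-0.316],[0.105,-0.018,0.215,0,0,-0.316]]]' 0.7
python3 - <<'E'
from h import *
s=r.sense(); print(s["tool_pos"],s["tcp_rot"],s["joint_pos"],s["ft_force"])
cal=r.get_calibration("wrist"); im,d=r.snapshot("wrist"); cv2.imwrite("pics/w2.png",im)
E
```

```text
time: 4.53
tool_pos: [499.8, -63.5, 28.1]
tcp_rot: [-179.9, -0.1, 125.6]
ft_force: [-0.4, 0.8, 0.9]
finger_gap: 25.7
[499.79782205 -63.53422604  28.07073075] [-1.79909087e+02 -1.39518623e-01  1.25571211e+02] [-1.30946305e+01  4.48677626e+00  1.10935191e+02  2.64055558e-02
  6.47428384e+01 -4.86772537e+01] [-0.36782757  0.84727493  0.86288895]
```

View pics/w2.png

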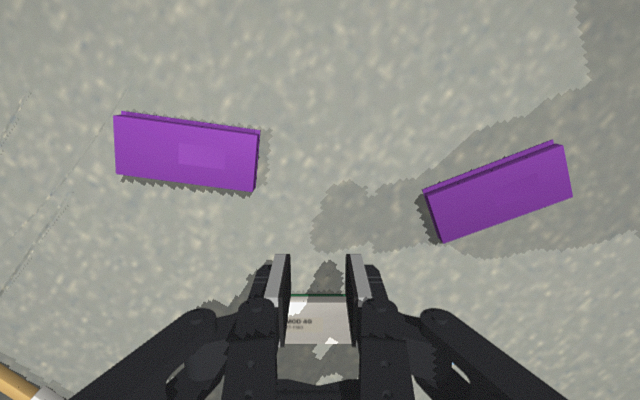

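The module is centred between the fingers, with its text at (298,322). Descending now.

```bash
python3 -m crank '[[[0,0,0.012,0,0,0],[0,0,0.02,0,0,0],[0,0,0.0255,0,0,0],[0,0,0.0255,0,0,0]]]' 
python3 -c "
from h import *
s=r.sense();print(s['tool_pos'],s['tcp_rot'],s['ft_force'])"
```

```text
time: 5.08
tool_pos: [501.1, -63.9, 4.1]
tcp_rot: [180.0, -0.0, 125.6]
ft_force: [0.5, 0.0, 0.1]
finger_gap: 25.4
[501.11087116 -63.85081031   4.11229548] [ 1.79993934e+02 -3.53103137e-02  1.25563242e+02] [0.5095292  0.02787665 0.10940164]
```

```bash
python3 -m crank '[[[-0.005,0,0.001,0,0,0],[-0.010,0,0.0015,0,0,0],[-0.015,0,0.0015,0,0,0],[-0.020,0,0.0015,0,0,0],[-0.024,0,0.0015,0,0,0],[-0.024,0,0.0015,0,0,0]]]'
python3 - <<'E'
from h import *
s=r.sense(); print(s["tool_pos"],s["tcp_rot"],s["ft_force"])
cal=r.get_calibration("wrist"); im,d=r.snapshot("wrist"); cv2.imwrite("pics/w3.png",cv2.resize(im[220:380,220:420],None,fx=3.5,fy=3.5,interpolation=2))
E
```

```text
time: 5.82
tool_pos: [515.3, -83.7, 2.6]
tcp_rot: [180.0, -0.0, 125.5]
ft_force: [0.2, -0.4, -0.6]
finger_gap: 25.8
[515.2774929  -83.67497847   2.64015993] [ 1.79989887e+02 -2.78719243e-02  1.25543645e+02] [ 0.17163434 -0.35535567 -0.55393757]
```

View pics/w3.png

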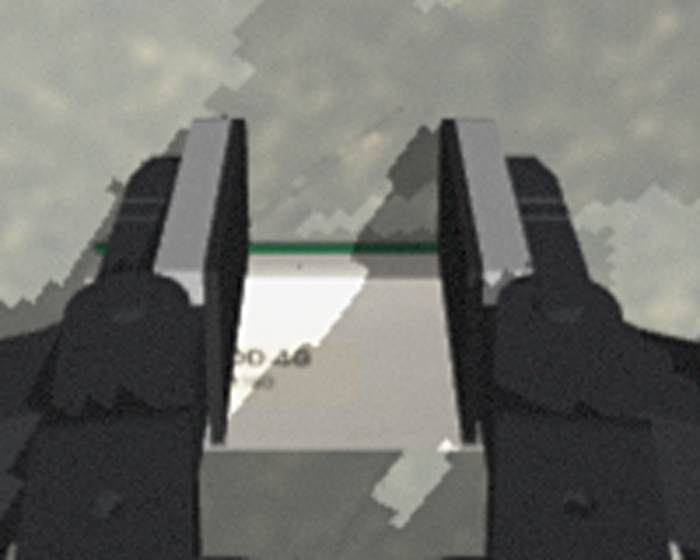

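Run:
```python
from h import *
s=r.sense(); t=s["tool_pos"]; f=-np.array([np.cos(np.radians(125.54)),np.sin(np.radians(125.54))])
for u,v,z in[(318,290,0.5),(318,298.5,8),(278,348.5,8),(358,348.5,8)]:
  p=px2w("wrist",u,v,z); print(p, (p[:2]-t[:2])@f, np.cross(f,p[:2]-t[:2]))
```

```text
[ 5.23615941e+02 -9.37174286e+01  5.00000000e-01] 13.261428517045845 0.9694308839051526
[523.43624932 -93.48967711   8.        ] 12.971655467768642 0.9555996275395762
[ 524.21337801 -128.72639335    8.        ] 42.09584327520578 -18.89413047080919
[ 556.60018229 -105.52718271    8.        ] 42.04393135076003 20.94436562930543<stdin>:4: DeprecationWarning: Arrays of 2-dimensional vectors are deprecated. Use arrays of 3-dimensional vectors instead. (deprecated in NumPy 2.0)
```

```bash
cat > plan.py <<'E'
from h import *
PA=-75.7; MOUTH=np.array([589.9,-213.5]); K=27.5
def rot(a): a=np.radians(a); return np.array([[np.cos(a),-np.sin(a)],[np.sin(a),np.cos(a)]])
def to_dock(p): return rot(PA).T@(np.asarray(p)[:2]-MOUTH)
def mod_dock(s=None):
    s=s or r.sense(); h=s["tcp_rot"][2]-180-PA; h=(h+180)%360-180
    d=to_dock(s["tool_pos"]); return d+K*rot(h)[:,0],h
def row(s,M,h):
    """module centre M (dock), heading h -> tool dx,dy mm, rz"""
    t=MOUTH+rot(PA)@(M-K*rot(h)[:,0]); y0=s["tcp_rot"][2]; d=t-s["tool_pos"][:2]
    x=rot(y0)[:,0]; y=np.array([x[1],-x[0]])
    dy=(h+PA+180-y0+180)%360-180
    return (d@x,d@y,-np.radians(dy))
def sim(M,h,segs,s,ds=6.0):
    out=[]
    for L,dh in segs:
        n=max(1,int(round(L/ds)))
        for i in range(n):
            h1=h+dh/n; M=M+L/n*rot((h+h1)/2)[:,0]; h=h1; out.append((M.copy(),h,row(s,M,h)))
    return out
E
python3 - <<'E'
from plan import *
from scipy.optimize import fsolve
s=r.sense(); M,h=mod_dock(s); print(M,h)
R=70; H=36
for H in(30,34,38,42):
  L1=R*np.radians(H-h); L3=R*np.radians(H)
  e=sim(M,h,[(L1,H-h),(0.01,0),(L3,-H)],s,1)[-1][0]; L2=-e[1]/np.sin(np.radians(H))
  o=sim(M,h,[(L1,H-h),(L2,0),(L3,-H)],s,1)[-1]; print(H,L1,L2,L3,o[0])
E
```

```text
[-118.82302231  -30.38352143] 21.253172790265523
30 10.686265373902666 32.76563363824946 36.651914291880914 [-4.58210573e+01 -5.00000000e-03]
34 15.573187279486788 20.03581619535697 41.538836197465045 [-4.92994103e+01 -5.59192903e-03]
38 20.460109185070912 8.867708126508823 46.42575810304917 [-5.10163108e+01 -6.15661475e-03]
42 25.347031090655033 -1.2289237010958627 51.31268000863329 [-5.14316903e+01 -6.69130606e-03]
```

Run:
```python
from plan import *
s=r.sense(); M,h=mod_dock(s)
for a in sim(M,h,[(13.1,32-h),(26,0)],s,5): print(a[0].round(1),round(a[1],1),np.round(a[2],4))
```

```text
[-114.8  -28.7] 24.8 [-4.4183 -1.5818 -0.0625]
[-110.9  -26.7] 28.4 [-8.9267 -2.8844 -0.125 ]
[-107.1  -24.5] 32.0 [-13.5078  -3.9027  -0.1876]
[-102.7  -21.8] 32.0 [-18.6166  -2.9331  -0.1876]
[-98.3 -19. ] 32.0 [-23.7254  -1.9635  -0.1876]
[-93.9 -16.3] 32.0 [-28.8342  -0.9938  -0.1876]
[-89.5 -13.5] 32.0 [-3.3943e+01 -2.4200e-02 -1.8760e-01]
[-85.1 -10.7] 32.0 [-39.0518   0.9455  -0.1876]
```

```bash
python3 -m crank '[[[-0.0045,-0.0015,0,0,0,-0.0625],[-0.009,-0.003,0,0,0,-0.125],[-0.0135,-0.004,0,0,0,-0.188],[-0.0185,-0.003,0,0,0,-0.188],[-0.0235,-0.002,0,0,0,-0.188],[-0.029,-0.001,0,0,0,-0.188],[-0.034,0,0,0,0,-0.188],[-0.039,0.001,0,0,0,-0.188],[-0.039,0.001,0,0,0,-0.188]]]'
python3 - <<'E'
from plan import *
s=r.sense(); print(s["tool_pos"],s["tcp_rot"],s["ft_force"],mod_dock(s))
im,d=r.snapshot("wrist"); cv2.imwrite("pics/w4.png",cv2.resize(im[200:400,190:450],None,fx=3,fy=3,interpolation=2))
E
```

```text
time: 7.0
tool_pos: [538.9, -114.9, 2.6]
tcp_rot: [180.0, -0.0, 136.3]
ft_force: [-0.1, -0.3, 0.1]
finger_gap: 25.4
[ 538.91842796 -114.9444882     2.58865816] [ 1.79985297e+02 -2.30413366e-02  1.36303435e+02] [-0.13790326 -0.25226136  0.07269276] (array([-84.77379045, -10.48465319]), np.float64(32.003435282183204))
```

View pics/w4.png

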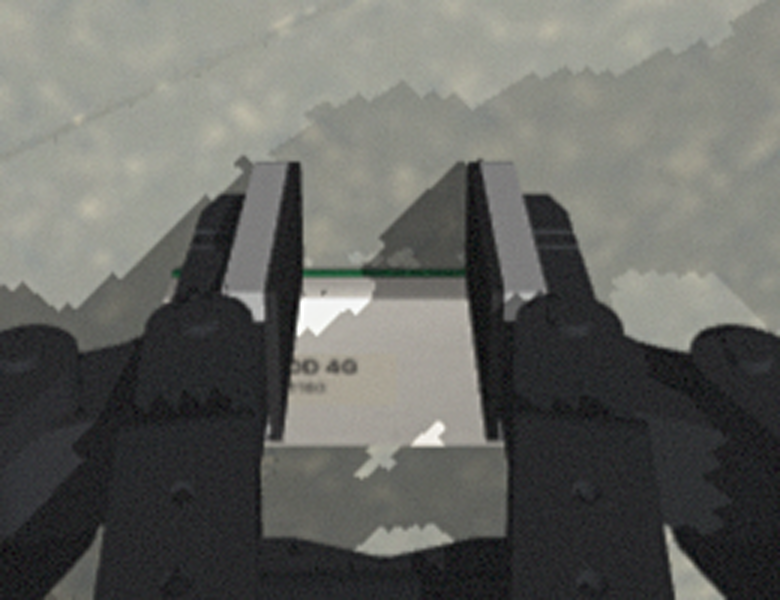

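Run:
```python
from plan import *
s=r.sense(); M,h=mod_dock(s); t=s["tool_pos"]; f=rot(s["tcp_rot"][2]-180)
p=px2w("wrist",247.3,290.7,0.5); print("left end in (fwd,left) of tool",f.T@(p[:2]-t[:2]))
for a in sim(M,h,[(39,-h)],s,5): print(a[0].round(1),round(a[1],1),np.round(a[2],4))
```

```text
left end in (fwd,left) of tool [ 13.78280427 -33.91421686]
[-80.8  -8.2] 28.0 [-4.9391  1.7487  0.0698]
[-76.4  -6.1] 24.0 [-9.9881  3.1484  0.1397]
[-71.9  -4.2] 20.0 [-15.1225   4.1925   0.2095]
[-67.3  -2.7] 16.0 [-20.3172   4.8757   0.2793]
[-62.5  -1.6] 12.0 [-25.547    5.1949   0.3492]
[-57.7  -0.7] 8.0 [-30.7862   5.1483   0.419 ]
[-52.9  -0.2] 4.0 [-36.0095   4.7363   0.4888]
[-48.  -0.] 0.0 [-41.1912   3.9608   0.5587]
```

```bash
python3 -m crank '[[[-0.005,0.0017,0,0,0,0.07],[-0.010,0.0031,0,0,0,0.14],[-0.0151,0.0042,0,0,0,0.21],[-0.0203,0.0049,0,0,0,0.279],[-0.0255,0.0052,0,0,0,0.349],[-0.0308,0.0051,0,0,0,0.419],[-0.036,0.0047,0,0,0,0.489],[-0.0412,0.004,0,0,0,0.559],[-0.0412,0.004,0,0,0,0.559]]]'
python3 - <<'E'
from plan import *
s=r.sense(); print(s["tool_pos"],s["tcp_rot"],s["ft_force"],mod_dock(s))
im,d=r.snapshot("wrist"); cv2.imwrite("pics/w5.png",cv2.resize(im[200:400,190:450],None,fx=3,fy=3,interpolation=2))
im,d=r.snapshot("scene"); cv2.imwrite("pics/s5.png",cv2.resize(im[140:260,270:430],None,fx=4.5,fy=4.5,interpolation=2))
im,d=r.snapshot("side"); cv2.imwrite("pics/d5.png",cv2.resize(im[150:270,250:410],None,fx=4.5,fy=4.5,interpolation=2))
E
```

```text
time: 8.18
tool_pos: [571.3, -140.4, 2.5]
tcp_rot: [-180.0, -0.0, 104.3]
ft_force: [-0.2, -0.9, 0.2]
finger_gap: 25.6
[ 571.26090361 -140.41144356    2.45801728] [-1.79988678e+02 -3.68382612e-02  1.04292316e+02] [-0.20616378 -0.85169574  0.21179532] (array([-4.79277996e+01, -1.24643579e-02]), np.float64(-0.007683916088495835))
```

View pics/w5.png

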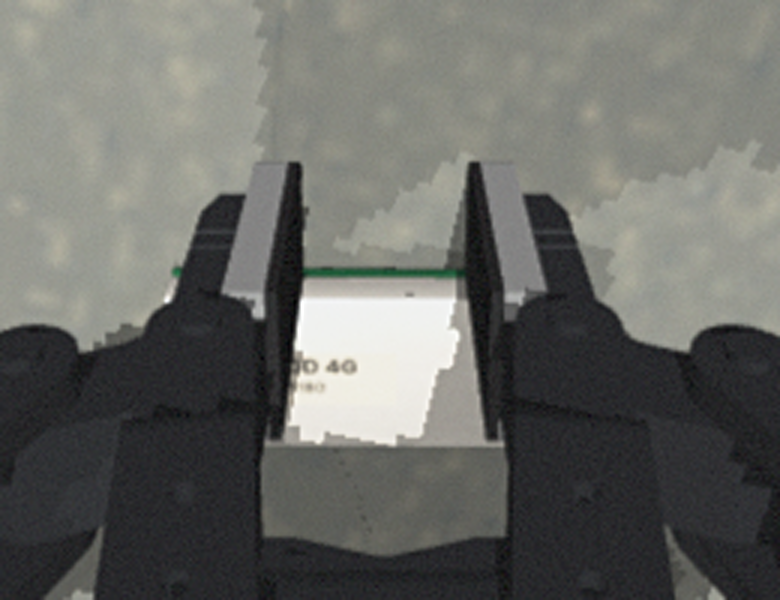

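View pics/s5.png

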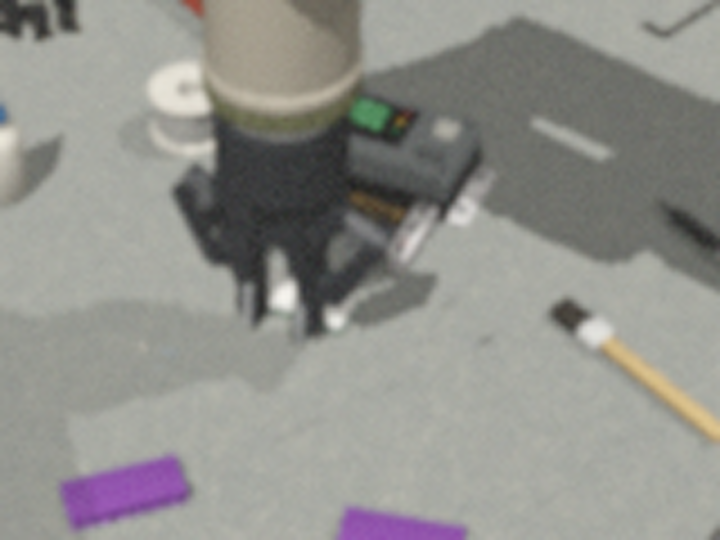

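View pics/d5.png

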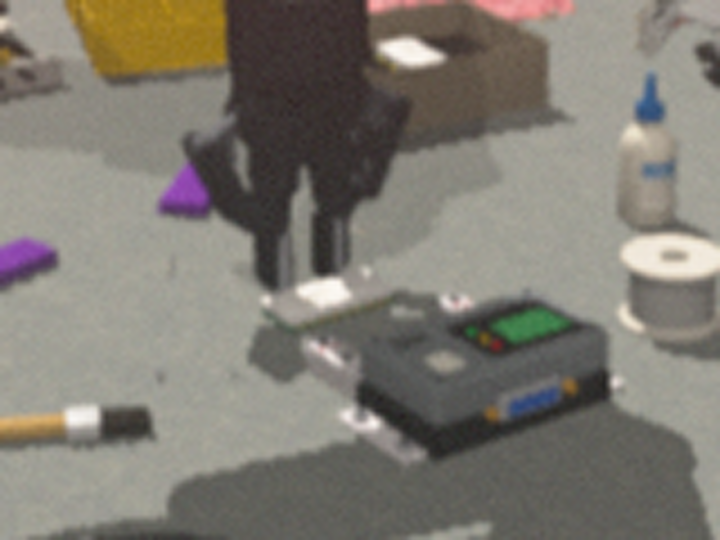

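```bash
python3 -m crank '[[[0.01,0,0,0,0,0],[0.02,0,0,0,0,0],[0.02,0,-0.05,0,0,0],[0.0,0,-0.10,0,0,0],[-0.02,0,-0.15,0,0,0],[-0.04,0,-0.2,0,0,0],[-0.04,0,-0.2,0,0,0],[-0.04,0,-0.2,0,0,0]]]'
python3 - <<'E'
from plan import *
s=r.sense(); print(s["tool_pos"],s["tcp_rot"],s["ft_force"])
cal=r.get_calibration("wrist"); im,d=r.snapshot("wrist"); cv2.imwrite("pics/w6.png",im)
np.savez("w6cal.npz",mtx=np.array(cal["mtx"]),cam_to_world=np.array(cal["cam_to_world"]))
E
```

```text
time: 9.32
tool_pos: [580.8, -178.3, 201.9]
tcp_rot: [-180.0, -0.1, 104.4]
ft_force: [-0.2, 0.3, -1.8]
finger_gap: 25.6
[ 580.78775526 -178.26724978  201.89531561] [-1.79961153e+02 -7.44033768e-02  1.04386783e+02] [-0.19807309  0.26801517 -1.80848122]
```

View pics/w6.png

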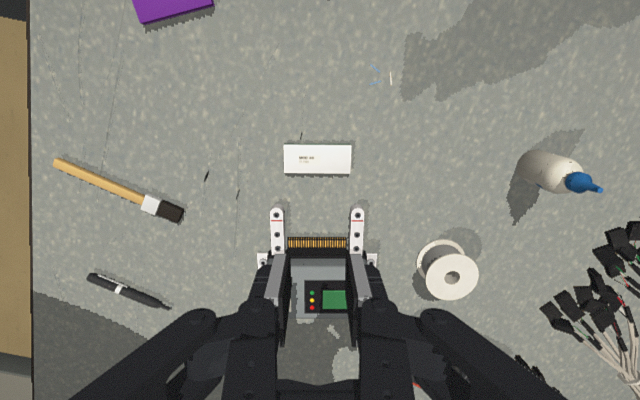

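The module, at px (317,159), is nearly square with the gap, whose guides are at (277,215) and (358,215). Measuring again.

Run:
```python
from plan import *
im=cv2.imread("pics/w6.png"); z=np.load("w6cal.npz"); cal={k:z[k] for k in z}
m=rect(im,cal,(270,130,365,185),8,170)[0]; print("mod",m)
g=[rect(im,cal,b,14,170)[0] for b in[(262,203,288,252),(345,203,371,252)]]; print(g)
c=(np.array(g[0][0])+np.array(g[1][0]))/2; v=np.array(g[1][0])-np.array(g[0][0]); a=np.degrees(np.arctan2(v[1],v[0])); print("across",np.hypot(*v),a)
print("mod in dock via new frame", rot(a-90).T@(np.array(m[0])-c)+[g[0][1][1]/2 if g[0][1][1]>30 else g[0][1][0]/2,0])
print("old frame", to_dock(m[0]), to_dock(c))
cv2.imwrite("pics/w6z.png",cv2.resize(im[130:260,250:390],None,fx=5,fy=4.5,interpolation=2))
```

```text
mod ((578.0415649414062, -166.08949279785156), (67.34649658203125, 28.32301902770996), 14.48642349243164)
[((555.0889892578125, -248.04425048828125), (13.638067245483398, 50.16488265991211), 14.482647895812988), ((636.6768798828125, -226.99908447265625), (13.541930198669434, 50.213890075683594), 13.993301391601562)]
across 84.25842930687814 14.463858942648237
mod in dock via new frame [-48.5419437    0.56566757]
old frame [-48.87054906   0.21933835] [24.75515262 -0.13577043]
```

View pics/w6z.png

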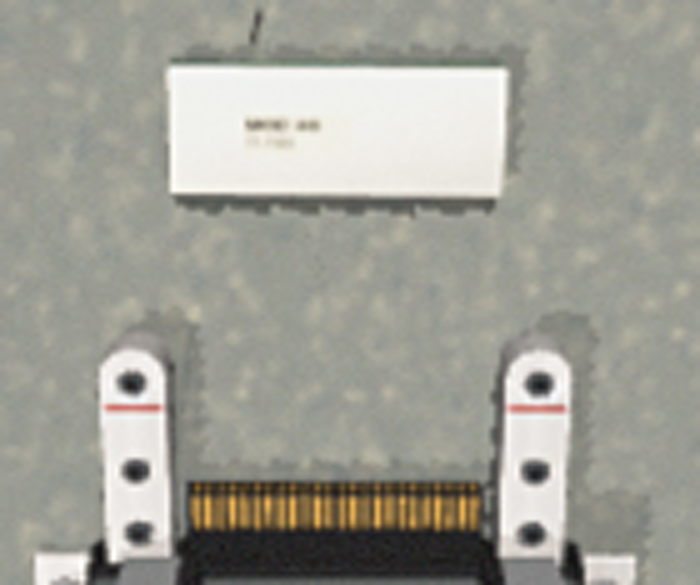

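```bash
sed -i 's/PA=-75.7/PA=-75.6/' plan.py
python3 - <<'E'
from plan import *
s=r.sense()
print(row(s,np.array([-63.5,0.2]),0.), s["tool_pos"][2]-2.5)
E
```

```text
(np.float64(54.127167869287476), np.float64(0.763082201172887), np.float64(4.598423705900228e-05)) 198.24386481358997
```

```bash
python3 -m crank '[[[0.03,0.0008,0.02,0,0,0],[0.054,0.0008,0.06,0,0,0],[0.054,0.0008,0.11,0,0,0],[0.054,0.0008,0.15,0,0,0],[0.054,0.0008,0.18,0,0,0],[0.054,0.0008,0.191,0,0,0],[0.054,0.0008,0.198,0,0,0],[0.054,0.0008,0.198,0,0,0]]]'
python3 - <<'E'
from plan import *
s=r.sense(); print(s["tool_pos"],s["tcp_rot"],s["ft_force"],mod_dock(s),to_dock(s["tool_pos"]))
for x in(-48,-18,0,20):print(np.round(row(s,np.array([x,0.2]),0.),4))
E
```

```text
time: 10.38
tool_pos: [567.2, -125.1, 3.3]
tcp_rot: [-179.9, -0.1, 104.4]
ft_force: [0.4, -0.2, 1.1]
finger_gap: 25.5
[ 567.21728239 -125.06674937    3.25330171] [-1.79883472e+02 -1.28501667e-01  1.04408551e+02] [ 0.44195362 -0.17935082  1.07407589] (array([-6.37959202e+01,  2.64609115e-02]), np.float64(0.008550853737745001)) [-9.12959199e+01  2.23567964e-02]
[-1.57959e+01  1.75300e-01  1.00000e-04]
[-4.57959e+01  1.70800e-01  1.00000e-04]
[-6.37959e+01  1.68100e-01  1.00000e-04]
[-8.37959e+01  1.65100e-01  1.00000e-04]
```

Push in to where the module enters the mouth (gold edge about 5 mm in).

```bash
python3 -m crank '[[[-0.006,0,0.001,0,0,0],[-0.012,0,0.001,0,0,0],[-0.018,0,0.001,0,0,0],[-0.024,0,0.001,0,0,0],[-0.030,0,0.001,0,0,0],[-0.036,0,0.001,0,0,0],[-0.042,0,0.001,0,0,0],[-0.047,0,0.001,0,0,0],[-0.052,0,0.001,0,0,0],[-0.052,0,0.001,0,0,0]]]'
python3 - <<'E'
from plan import *
s=r.sense(); print(s["tool_pos"],s["tcp_rot"],s["ft_force"],mod_dock(s))
im,d=r.snapshot("wrist"); cv2.imwrite("pics/w7.png",cv2.resize(im[200:400,190:450],None,fx=3,fy=3,interpolation=2))
E
```

```text
time: 11.62
tool_pos: [580.2, -175.8, 2.1]
tcp_rot: [-179.9, -0.1, 104.4]
ft_force: [0.7, -0.0, -0.4]
finger_gap: 25.6
[ 580.22478867 -175.80905324    2.14286226] [-1.79886015e+02 -1.23526897e-01  1.04385654e+02] [ 0.67735782 -0.00702621 -0.39477263] (array([-1.14129444e+01, -4.77519620e-03]), np.float64(-0.014346280458823912))
```

View pics/w7.png

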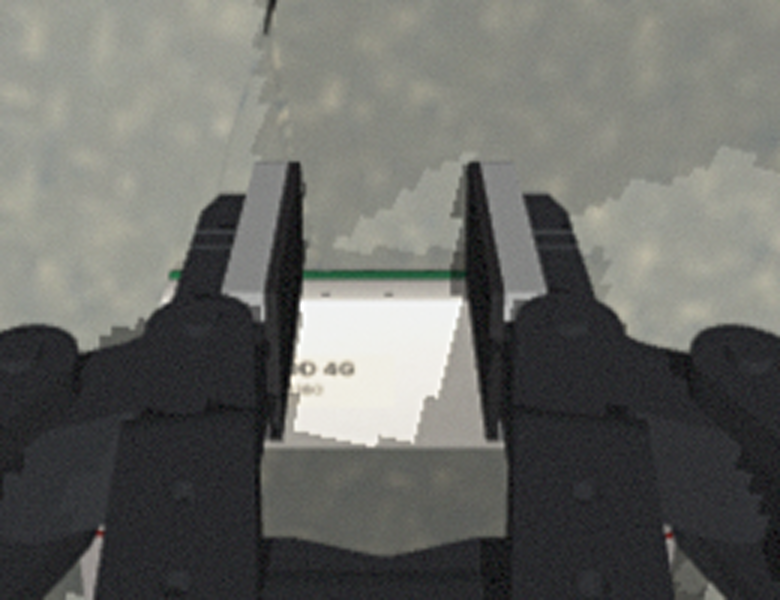

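The module is at the mouth and square. The red lines are symmetric at (222,378) and (412,378). Continuing slowly.

```bash
python3 -m crank '[[[-0.004,0,0,0,0,0],[-0.007,0,0,0,0,0],[-0.010,0,0,0,0,0],[-0.013,0,0,0,0,0],[-0.016,0,0,0,0,0],[-0.016,0,0,0,0,0]]]'
python3 - <<'E'
from plan import *
s=r.sense(); print(s["tool_pos"],s["tcp_rot"],s["ft_force"],mod_dock(s))
im,d=r.snapshot("wrist"); cv2.imwrite("pics/w8.png",cv2.resize(im[200:400,190:450],None,fx=3,fy=3,interpolation=2))
E
```

```text
time: 12.42
tool_pos: [584.2, -191.3, 2.1]
tcp_rot: [-179.9, -0.1, 104.4]
ft_force: [-0.4, -0.2, -1.0]
finger_gap: 25.6
[ 584.24897465 -191.3177596     2.11268135] [-1.79890851e+02 -1.23168182e-01  1.04382013e+02] [-0.38503967 -0.18849209 -1.00100681] (array([4.60930126, 0.03437759]), np.float64(-0.017987278133631435))
```

View pics/w8.png

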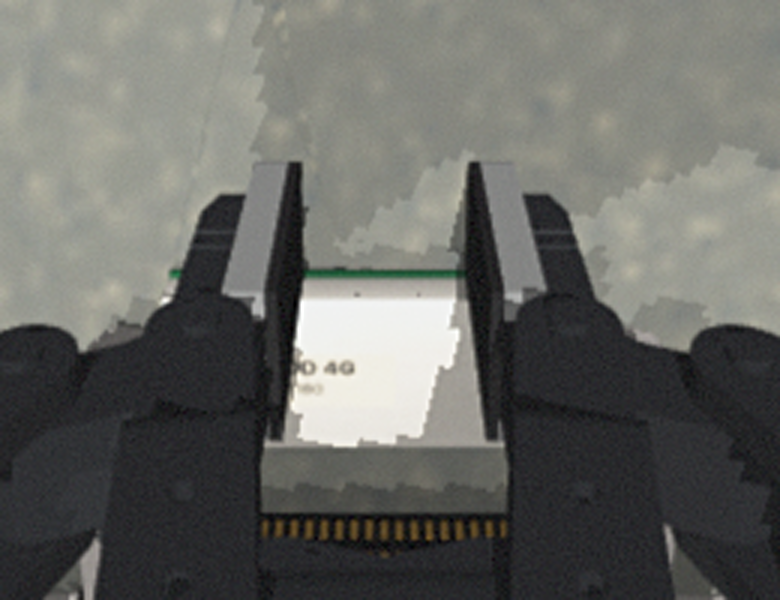

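```bash
python3 -m crank '[[[-0.0025,0,0,0,0,0],[-0.005,0,0,0,0,0],[-0.0075,0,0,0,0,0],[-0.010,0,0,0,0,0],[-0.0125,0,0,0,0,0],[-0.0145,0,0,0,0,0],[-0.016,0,0,0,0,0],[-0.016,0,0,0,0,0]]]'
python3 - <<'E'
from plan import *
s=r.sense(); print(s["tool_pos"],s["tcp_rot"],s["ft_force"],mod_dock(s))
im,d=r.snapshot("wrist"); cv2.imwrite("pics/w9.png",cv2.resize(im[200:400,190:450],None,fx=3,fy=3,interpolation=2))
E
```

```text
time: 13.48
tool_pos: [588.2, -206.8, 2.0]
tcp_rot: [-179.9, -0.1, 104.4]
ft_force: [0.6, 0.3, -0.2]
finger_gap: 25.6
[ 588.16056349 -206.77520037    2.01164029] [-1.79885954e+02 -1.30668784e-01  1.04376190e+02] [ 0.5676589   0.25140555 -0.17233659] (array([20.55388967, -0.02382745]), np.float64(-0.023810452832890405))
```

View pics/w9.png

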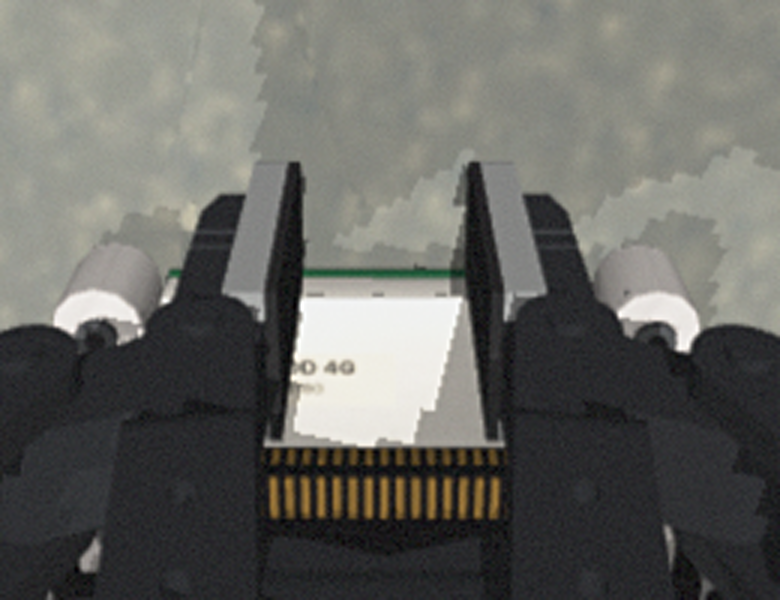

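```bash
cat > f.py <<'E'
from plan import *
s=r.sense(); F=-(s["ft_force"][:2]@rot(PA)[:,0]); print("F",round(F,2),s["ft_force"].round(2),"TCP dock",to_dock(s["tool_pos"]).round(2),s["tool_pos"][2].round(2),s["tcp_rot"].round(2))
E
python3 -m crank '[[[-0.001,0,0,0,0,0],[-0.002,0,0,0,0,0],[-0.003,0,0,0,0,0],[-0.004,0,0,0,0,0],[-0.004,0,0,0,0,0]]]'; python3 f.py
python3 -m crank '[[[-0.001,0,0,0,0,0],[-0.002,0,0,0,0,0],[-0.002,0,0,0,0,0]]]'; python3 f.py
```

```text
time: 14.15
tool_pos: [589.1, -210.4, 2.0]
tcp_rot: [-179.9, -0.2, 104.4]
ft_force: [-0.7, 2.3, 0.8]
finger_gap: 25.4
F 2.41 [-0.72  2.3   0.8 ] TCP dock [-3.25  0.01] 1.96 [-1.7988e+02 -1.6000e-01  1.0438e+02]
time: 14.52
tool_pos: [589.5, -212.0, 1.9]
tcp_rot: [-179.9, -0.2, 104.4]
ft_force: [-1.1, 5.4, 2.3]
finger_gap: 25.5
F 5.52 [-1.1   5.42  2.28] TCP dock [-1.58  0.03] 1.92 [-179.88   -0.19  104.38]
```

```bash
python3 -m crank '[[[-0.001,0,0,0,0,0],[-0.0015,0,0,0,0,0],[-0.0015,0,0,0,0,0]]]'; python3 f.py
python3 -m crank '[[[-0.001,0,0,0,0,0],[-0.001,0,0,0,0,0]]]'; python3 f.py
python3 - <<'E'
from plan import *
im,d=r.snapshot("wrist"); cv2.imwrite("pics/w10.png",cv2.resize(im[200:400,190:450],None,fx=3,fy=3,interpolation=2))
E
```

```text
time: 14.9
tool_pos: [589.8, -212.9, 1.9]
tcp_rot: [-179.9, -0.2, 104.4]
ft_force: [-0.7, 7.1, 3.4]
finger_gap: 25.3
F 7.09 [-0.72  7.13  3.39] TCP dock [-0.65  0.01] 1.9 [-179.86   -0.24  104.39]
time: 15.15
tool_pos: [589.8, -213.2, 1.9]
tcp_rot: [-179.8, -0.3, 104.4]
ft_force: [-2.3, 6.1, 3.8]
finger_gap: 25.6
F 6.53 [-2.33  6.14  3.76] TCP dock [-0.34  0.03] 1.91 [-179.84   -0.3   104.4 ]
```

View pics/w10.png

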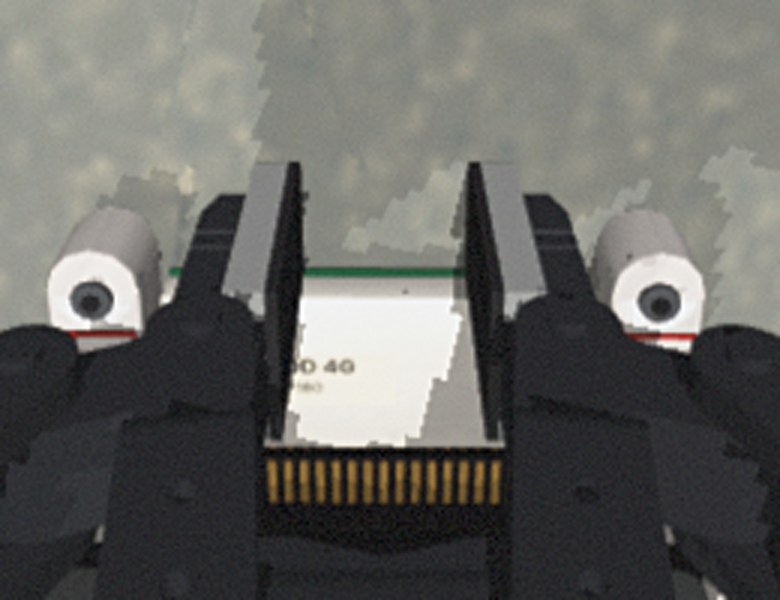

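```bash
python3 - <<'E'
from plan import *
for u,v,z in[(190+97/3,200+333.5/3,14),(190+665/3,200+337/3,14),(317,290.8,0.5),(317,298,8),(317,348.5,8)]: print(to_dock(px2w("wrist",u,v,z)))
E
python3 -m crank '[[[-0.0015,0,0,0,0,0],[-0.0025,0,0,0,0,0],[-0.0025,0,0,0,0,0]]]'; python3 f.py
```

```text
[ 14.62560318 -42.28109921]
[14.98708102 43.71259632]
[12.62239953  0.66306033]
[11.62050714  0.68849713]
[40.70466912  0.72258188]
time: 15.58
tool_pos: [590.2, -214.6, 1.9]
tcp_rot: [-179.8, -0.4, 104.4]
ft_force: [-2.6, 8.1, 4.5]
finger_gap: 25.6
F 8.53 [-2.58  8.14  4.52] TCP dock [1.14 0.01] 1.89 [-179.82   -0.4   104.41]
```

```bash
python3 -m crank '[[[-0.001,0,0,0,0,0],[-0.002,0,0,0,0,0],[-0.002,0,0,0,0,0]]]'; python3 f.py
python3 -m crank '[[[-0.001,0,0,0,0,0],[-0.002,0,0,0,0,0],[-0.002,0,0,0,0,0]]]'; python3 f.py
python3 - <<'E'
from plan import *
im,d=r.snapshot("wrist"); cv2.imwrite("pics/w11.png",cv2.resize(im[200:400,190:450],None,fx=3,fy=3,interpolation=2))
E
```

```text
time: 15.95
tool_pos: [590.4, -215.3, 1.9]
tcp_rot: [-179.8, -0.5, 104.4]
ft_force: [-2.6, 9.7, 6.2]
finger_gap: 25.4
F 10.02 [-2.62  9.67  6.22] TCP dock [1.86 0.01] 1.89 [-179.79   -0.52  104.42]
time: 16.32
tool_pos: [590.5, -215.8, 1.9]
tcp_rot: [-179.8, -0.7, 104.4]
ft_force: [-2.3, 10.0, 5.7]
finger_gap: 25.2
F 10.31 [-2.34 10.05  5.72] TCP dock [2.39 0.02] 1.89 [-179.75   -0.65  104.44]
```

View pics/w11.png

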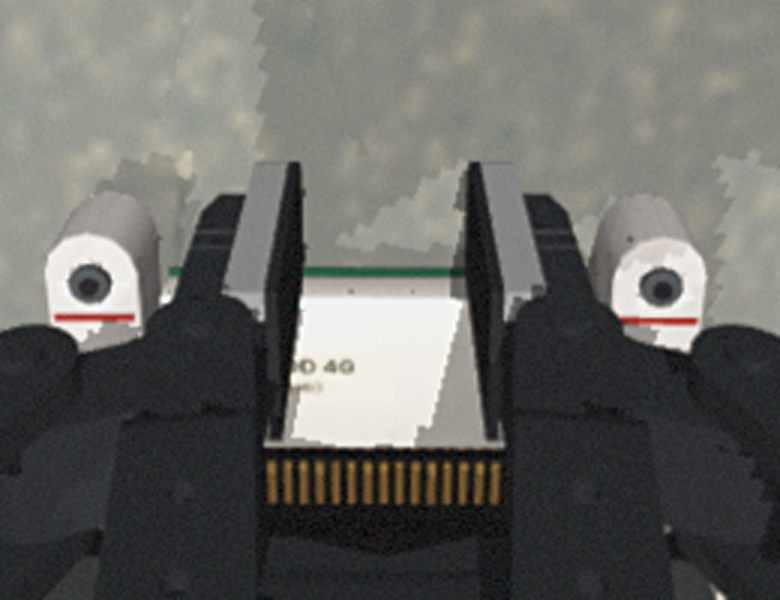

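```bash
python3 - <<'E'
from plan import *
for u,v,z in[(190+95/3,200+317.5/3,14),(190+660/3,200+321/3,14),(317,290.8,0.5),(317,298,8),(317,348.5,8)]: print(to_dock(px2w("wrist",u,v,z)))
E
python3 -m crank '[[[-0.001,0,0,0,0,0],[-0.002,0,0,0,0,0],[-0.002,0,0,0,0,0]]]'; python3 f.py
python3 -m crank '[[[-0.001,0,0,0,0,0],[-0.002,0,0,0,0,0],[-0.002,0,0,0,0,0]]]'; python3 f.py
```

```text
[ 14.57822403 -42.30404964]
[14.77051213 42.67967697]
[15.2553627   0.66591012]
[14.29998676  0.70277237]
[43.20841728  0.76065669]
time: 16.75
tool_pos: [590.6, -216.1, 1.9]
tcp_rot: [-179.7, -0.8, 104.5]
ft_force: [-3.8, 10.8, 5.8]
finger_gap: 25.8
F 11.36 [-3.78 10.76  5.75] TCP dock [2.65 0.03] 1.87 [-179.71   -0.81  104.46]
time: 17.12
tool_pos: [590.6, -216.1, 1.9]
tcp_rot: [-179.7, -1.0, 104.5]
ft_force: [-4.6, 12.3, 8.4]
finger_gap: 25.2
F 13.05 [-4.62 12.29  8.45] TCP dock [2.64 0.02] 1.86 [-179.66   -0.99  104.49]
```

```bash
python3 - <<'E'
from plan import *
im,d=r.snapshot("wrist"); cv2.imwrite("pics/w12.png",cv2.resize(im[200:400,190:450],None,fx=3,fy=3,interpolation=2))
im,d=r.snapshot("side"); cv2.imwrite("pics/d12.png",cv2.resize(im[150:290,210:410],None,fx=4,fy=4,interpolation=2))
for i in range(6): r.snapshot("scene")
s=r.sense(); print(s["time"])
E
python3 f.py
```

```text
17.525
F 11.56 [-4.04 10.9   8.1 ] TCP dock [2.66 0.02] 1.86 [-179.66   -0.98  104.49]
```

View pics/w12.png

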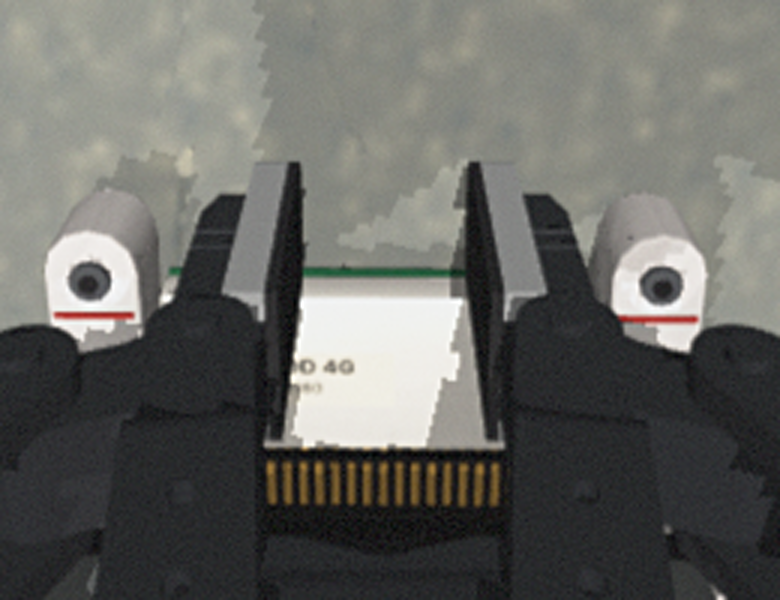

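View pics/d12.png

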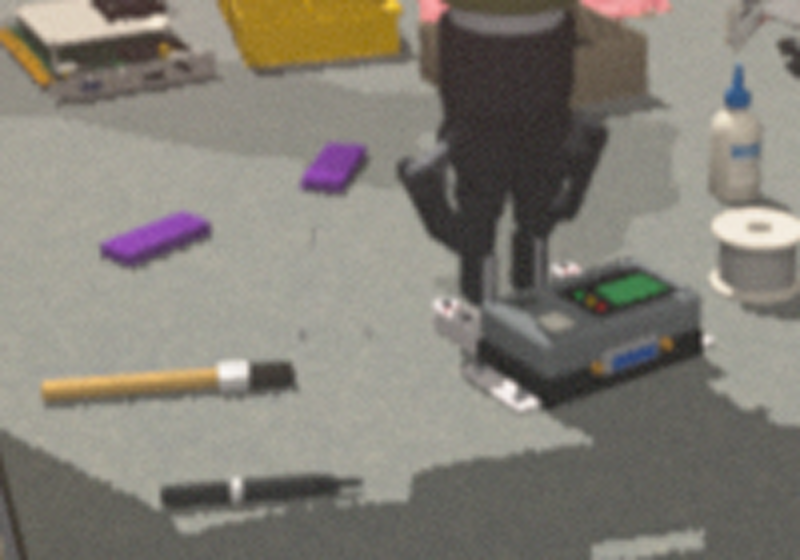

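```bash
python3 -m crank '[[[-0.001,0,0,0,0,0],[-0.0025,0,0,0,0,0],[-0.003,0,0,0,0,0],[-0.003,0,0,0,0,0]]]'; python3 f.py
```

```text
time: 18.02
tool_pos: [590.6, -216.2, 1.8]
tcp_rot: [-179.6, -1.3, 104.5]
ft_force: [-5.4, 17.1, 11.6]
finger_gap: 25.5
F 17.88 [-5.41 17.07 11.64] TCP dock [2.76 0.01] 1.85 [-179.59   -1.25  104.53]
```

The force rose from 12 to 18 N with only 0.1 mm of travel, so the bar is against its stop. Handing in while holding.

```bash
python3 f.py; python3 -c "
from bench import r
print(r.hand_in())"
```

```text
F 17.88 [-5.41 17.07 11.64] TCP dock [2.76 0.01] 1.85 [-179.59   -1.25  104.53]
the job is handed in; nothing more can be done
None
```

I pushed the light-grey module flat along the bench with both fingertips, turned it square to the dock and slid it through the gap. I then pressed it home in small steps. The job was handed in at about 18 s of the 54 s, with the arm still pressing on it.

**Bar fully in:** over the last push the force rose from about 12 to 18 N while the fingertips advanced only 0.1 mm. That means the bar is against its stop, with margin over the 8 N spring.

**Position:** 2 mm or so before that, the camera put the trailing edge at 14.3–15.3 mm, against red lines measured at about 14.7 mm. That agrees within the camera's accuracy of about 2 mm.

**Hold:** the force held at about 11–13 N for 0.4 s before the last push. I did not re-check it for a full second at 18 N.

**Other items:** the brush, driver, flux bottle and purple look-alikes looked undisturbed in the last side picture. The tray with the spare module was mostly hidden behind the arm there, and nothing was moved near it.

**Deviations:** pressing tilted the tool by about 1.3°, with about 12 N vertical force at the fingertips. I left this because the module still lay flat in the last wrist picture.

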